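Lock the tent pegs in their block

ROBOT

A 6-joint arm with a two-finger parallel gripper is mounted at the origin on the work surface. World frame = base frame: x ahead of the robot, y to its left, z up, the work surface at z = 0. Lengths are in m, angles in rad, forces in N, time in s.
With the tool pointing down it reaches from about 0.35 to 0.85 m from the base axis. Payload 8.1 kg.
Tool frame: the origin (TCP) lies midway between the tips of the shut fingers; the grasp point (between the pads) lies 19 mm behind it (robot.hold_point_z is the distance from the TCP to the grasp point, in m); z points along the fingers, y is the line along which they close (so a half turn about z gives the same grasp; the last joint's range is limited). The gripper opens to 85 mm and grips with 20 to 120 N. Pads are 22 mm wide; open, the fingers measure 114 mm over their backs; the gripper's body (76 mm by 85 mm) begins 54 mm behind the grasp point. The pads swing forward as they close: fully open they stand 13 mm farther back than shut.
Start: joints at [-1.269, 0.13, 1.488, -0, 1.523, -0.085], TCP at [0.226, -0.556, 0.231] pointing down, gripper open.
Joint ranges: [-2.96, 2.96], [-0.89, 2.26], [0.02, 2.5], [-1.34, 4.48], [0, 2.73], [-2.66, 2.66]. Speed limits (rad/s): [2.39, 2.39, 2.79, 3.14, 3.14, 3.14].

INTERFACE

Orientations are given as a unit quaternion [w, x, y, z].
In Python, from workcell import telemetry, vision, job, nets, robot gives the robot as it stands.
- The arm moves only by the tool jog_arm, never from a script. Its argument "targets" is a list of rows, each a list of 5 numbers: the opening, from 0 (shut) to 1 (fully open), then the shift along the tool's x, y, z in m, then the turn about the tool's z in degrees. A call has 1 to 12 rows; each row shifts and turns the commanded pose from where the row before left it, along the tool's axes as they then stand; what a row does not reach is not made up. A row lasts 1/8 s, in which the tool goes at most 62.5 mm and 10.7 degrees, less where a joint would pass 70% of its speed; a pose out of reach is approached as far as the arm can. A call with a gripper value outside its range is refused whole. The fingers move at their own pace and stop on an object; "force" is the grip in N (left out, the last holds). Time passes only in rows, so rows that do not move let the fingers close. It gives the time, the measured TCP pose, the force, the opening and the grip force at its end, in the units of the state.
- telemetry.sense(): the state, without advancing time (a new reading comes with each control period).
- vision.snapshot(name): name is "scene" or "top"; returns a dict with "image" (400x640x3 uint8, blue, green, red), "fx", "fy", "cx", "cy" (pixels), "pose" (4x4, takes a point from camera to world coordinates). Camera axes: x right, y down, z forward; pixel columns grow to the right and rows downward; lengths in m; the calibration is good to about 2 mm. A picture is of the moment at which its call begins. There is no depth.
- job.close_job(): hands the job in; it is judged then, once.
Trained networks look in a picture, given as the dict that the camera call returned (one of the last four; its "shot" number tells which), for a name from the list of things; names that differ only in an ending like _2 or _b are one class to them, and where a whole thing is asked for, a point or a joint stands for the part that bears it (a point fixed in the world has none). Each returns a list of dicts, best first, with "p" (0 to 1); they miss things now and then, are a little off and sometimes report something else, mostly with a low value. They report only what shows in the picture. A call takes as long as a camera call.
- nets.find_in(thing, picture): "location" ([x, y, z] in m, in world coordinates, good to about 4 mm: the middle of the surface that is visible of it).
- nets.masks_of(thing, picture): "region" (400x640 bool, what is visible of it).
- nets.landmark_of(thing, picture): "location" ([x, y, z] in m, in world coordinates, good to about 4 mm: a listed point, or the origin of a listed thing).
The state is a dict: "time": time; "joints": joint angles; "qvel": joint speeds; "tau": joint torques, N m; "tcp_pos": TCP position; "eef_rot": TCP orientation; "ft_force": force on the tool from outside, world axes, zero at the start; "moment": the same for the moment, N m; "width": opening from 0.0 (shut) to 1.0 (fully open); "grasp_force": force on a finger pad.
Only numpy, scipy, OpenCV 4.12 (cv2) and the standard library are available. Lean on these libraries where they do the work, as an engineer would, in place of code of your own. Each camera call takes 0.05 s, during which the arm holds its last target. There are 200 camera calls.

TASK

Lock the four tent pegs into the wooden block for packing: with the fingertips press down the yellow pad in the middle of the sliding keeper, which frees its brake, and, keeping the pad pressed, push the keeper along its rail until it is right up against the red stop, then let the pad spring back up and move clear. Never force the keeper along with its pad up, leave the pegs lying in their slots, and do not lift or shift anything else on the table.

Things in the scene. Friction and masses are not known exactly. Their poses are not given: they have to be found in the camera images.
- block: Fixed wooden peg block, 200 (x) x 290 (y) x 30 mm high. Origin: centre of its underside, on the table. An aluminium rail (34 mm wide, top 40 mm above the table) runs along its y at x = -70 mm, on the side nearer the robot; the keeper slides on it towards +y. In its +y half four slots run along x with a peg in each, tops 1.5 mm below the block's top, overhanging its +x side by up to 55 mm.
- keeper (a joint): Travel of the keeper, m, growing towards the block's +y; starts at 0 to 0.04. Carriage 100 mm long (y), 50 mm wide, with a fixed black ridge (20 mm long, 50 wide, top 68 mm above the table) at each end and the yellow pad in the 60 mm gap between them; a steel plate at its +x side passes over the pegs. Brake on (pad up) it holds against roughly 15 N; with the pad down it slides at 1 to 2 N.
- pad (a joint): How far the yellow brake pad is pressed down, m: 0 up (brake on), 0.008 fully down. It springs back; it takes about 5 N to start and 7.5 N at the bottom, and the brake is free from about 2.5 mm. 4 to 7 mm is a good depth for sliding.
- pad_top (a point): Centre of the top of the yellow pad (44 mm along the block's x, 58 mm along y), 58 mm above the table when up, 10 mm below the ridge tops. It travels with the keeper. A fingertip on the pad can push against the inner face of the +y ridge, 30 mm from the pad's centre. Axes as the block's.
- keeper_nose (a point): Middle of the keeper's leading (+y) end face, 55 mm above the table, 50 mm in +y from the pad's centre. Axes as the block's.
- stop_face (a point): Middle of the face of the red stop that the keeper's nose meets, 55 mm above the table. The stop is a red clip, 46 x 14 mm, top 62 mm above the table, firmly fixed on the rail at a place that differs from run to run, 75 to 145 mm ahead of the nose at the start. Axes as the block's: seen from here the nose starts at negative y and is home at y = 0.
- peg0: Green aluminium Y-section tent peg, 170 mm long, about 12 mm across, lying loose along the block's x in slot 1 of 4 (counted towards +y), head towards the robot. Origin under its middle, 18 mm above the table. Leave it alone.
- peg1: Green aluminium Y-section tent peg, 170 mm long, about 12 mm across, lying loose along the block's x in slot 2 of 4 (counted towards +y), head towards the robot. Origin under its middle, 18 mm above the table. Leave it alone.
- peg2: Green aluminium Y-section tent peg, 170 mm long, about 12 mm across, lying loose along the block's x in slot 3 of 4 (counted towards +y), head towards the robot. Origin under its middle, 18 mm above the table. Leave it alone.
- peg3: Green aluminium Y-section tent peg, 170 mm long, about 12 mm across, lying loose along the block's x in slot 4 of 4 (counted towards +y), head towards the robot. Origin under its middle, 18 mm above the table. Leave it alone.
- mallet: Orange plastic mallet, about 290 mm long, lying along its x, head (100 mm across, 56 mm high) at the far end, to the robot's right; origin on the table under its handle, near the middle. Leave it alone.
- extractor: Stainless steel peg extractor, 8 mm rod with T handle and hook, about 180 mm long, 90 mm wide, lying beside the mallet and roughly parallel to it. Origin on the table under its middle. Leave it alone.
- tin: Metal tin with a hinged brass latch, 102 x 162 x 60 mm, to the robot's left; origin under its centre. Leave it alone.
- mug: Blue mug, 84 mm across, 80 mm high, to the robot's left; origin under its centre. Leave it alone.

How it is judged:
By the outcome, as a careful person would: the job done as asked, in the order asked, and still so for the second after the job is handed in, with the robot touching nothing.
It also fails if it takes over 38 s, if anything falls off the work surface, if the arm or the gripper's body presses on something with over 40 N, if the wrist force passes 120 N, or if a joint passes its speed limit or range.

## Working session

There is one attempt and no reset: what is moved stays moved. The work goes in short steps, Python scripts to look and compute and a tool call to move; the robot and the scene stay as the last step left them, time stands still between calls to the robot, and variables do not carry over. Pictures are saved under pics/ and viewed, at most 10 in all, crops included, and the job is handed in when it is done.

Besides the shell and the picture viewer there is one more tool, called after "Call:" by a JSON object that holds its "fn" and its "kwargs". jog_arm: Moves the arm, as the interface text tells. Its arguments: {"type":"object","properties":{"targets":{"type":"array","items":{"type":"array","items":{"type":"number"}}},"force":{"type":"number"}},"required":["targets"]}

```bash
mkdir -p pics
cat > h.py <<'E'
import numpy as np, cv2
from workcell import telemetry, vision, job, nets, robot
def ray(p,u,v,z):
    P=np.array(p["pose"]);d=P[:3,:3]@np.array([(u-p["cx"])/p["fx"],(v-p["cy"])/p["fy"],1]);o=P[:3,3]
    return o+d*(z-o[2])/d[2]
def proj(p,w):
    P=np.array(p["pose"]);c=P[:3,:3].T@(np.array(w)-P[:3,3]);return c[0]/c[2]*p["fx"]+p["cx"],c[1]/c[2]*p["fy"]+p["cy"]
E
python3 - <<'E'
from h import *
for n in("top","scene"):
    p=vision.snapshot(n);cv2.imwrite(f"pics/{n}0.png",p["image"])
    print(n,np.round(p["pose"],3).tolist(),p["fx"])
    for t in("pad_top","keeper_nose","stop_face","block","peg0","peg3","mug","tin"):
        r=nets.landmark_of(t,p)[:1]
        for a in r: print(t,np.round(a["location"],4),round(a["p"],2),np.round(proj(p,a["location"])))
s=telemetry.sense();print(s["time"],s["tcp_pos"],s["eef_rot"],s["ft_force"])
E
```

```text
top [[0.018, -0.997, 0.072, 0.388], [-1.0, -0.019, -0.014, -0.018], [0.016, -0.072, -0.997, 1.343], [0.0, 0.0, 0.0, 1.0]] 444.6764382415428
stop_face [0.5725 0.1901 0.0568] 0.66 [235. 170.]
block [0.6036 0.0791 0.0009] 0.79 [275. 163.]
peg0 [0.6751 0.0864 0.0192] 0.78 [273. 138.]
peg3 [0.6751 0.0864 0.0192] 0.78 [273. 138.]
mug [0.3247 0.3465 0.003 ] 0.77 [183. 254.]
tin [0.5161 0.0513 0.0575] 0.7 [283. 190.]
scene [[0.238, 0.687, -0.687, 1.357], [0.971, -0.175, 0.162, -0.24], [-0.009, -0.705, -0.709, 0.969], [0.0, 0.0, 0.0, 1.0]] 404.26255038014017
pad_top [0.5154 0.0516 0.0634] 0.75 [340. 203.]
keeper_nose [0.5386 0.1026 0.0571] 0.9 [357. 207.]
stop_face [0.5712 0.191  0.0546] 0.61 [388. 210.]
block [0.6018 0.0811 0.0015] 0.59 [356. 235.]
peg0 [0.6934 0.127  0.0155] 0.67 [381. 252.]
peg3 [0.6934 0.127  0.0155] 0.67 [381. 252.]
mug [0.3294 0.3451 0.0017] 0.95 [401. 166.]
tin [ 0.4906  0.4771 -0.0016] 0.97 [455. 190.]
0.9 [ 0.2263444  -0.55566262  0.23130882] [ 3.90271649e-06  9.81357823e-01  1.92189552e-01 -1.58115008e-05] [-0.70011851 -0.73072097 -0.64995156]
```

Run:
```python
import cv2
a=cv2.imread("pics/top0.png")[100:240,180:380];b=cv2.imread("pics/scene0.png")[140:290,260:460]
a=cv2.resize(a,None,fx=4,fy=4,interpolation=2);b=cv2.resize(b,None,fx=4,fy=4,interpolation=2)
cv2.imwrite("pics/a.png",a);cv2.imwrite("pics/b.png",b)
```

```text
(no output)
```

View pics/a.png

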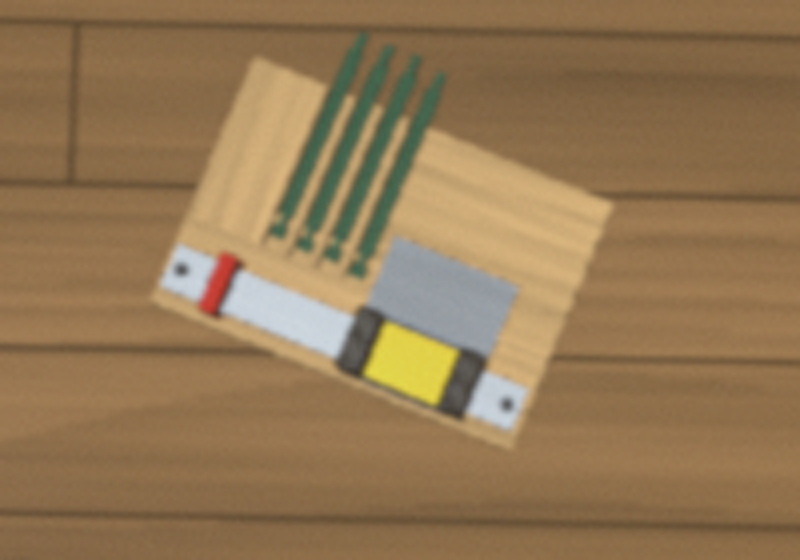

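View pics/b.png

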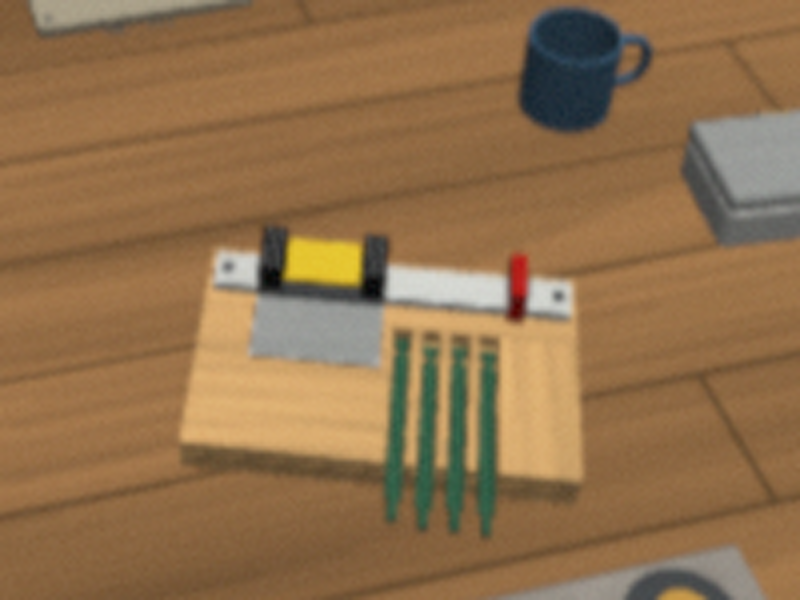

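View pics/top0.png

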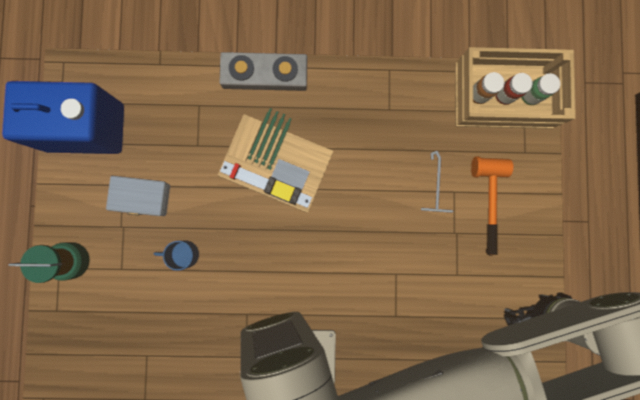

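The pictures show the keeper with its yellow pad at about (283,191) in the top view. The red stop is up-left at (235,171), with clear rail between them. Next I'll measure both by colour in the two views.

```bash
cat >> h.py <<'E'
def yellow(p):
    h=cv2.cvtColor(p["image"],cv2.COLOR_BGR2HSV);m=cv2.inRange(h,(22,130,110),(34,255,255));return blob(m)
def red(p):
    h=cv2.cvtColor(p["image"],cv2.COLOR_BGR2HSV);m=cv2.inRange(h,(0,170,90),(6,255,255))|cv2.inRange(h,(172,150,90),(180,255,255));return blob(m)
def blob(m):
    m[:100]=0;m[250:]=0;m[:,:200]=0;m[:,460:]=0
    n,l,s,c=cv2.connectedComponentsWithStats(m);i=1+np.argmax(s[1:,4]);return c[i],s[i]
E
python3 - <<'E'
from h import *
for n in("top","scene"):
    p=vision.snapshot(n);y,sy=yellow(p);r,sr=red(p)
    a=ray(p,*y,.058);b=ray(p,*r,.062)
    print(n,sy,sr,np.round(a,4),np.round(b,4),np.linalg.norm((b-a)[:2]),np.degrees(np.arctan2(*(b-a)[[1,0]])))
    if n=="top":
        u,v=[ray(p,180+x/4,100+y/4,.04) for x,y in((507,404),(181,270))];print("rail",u,v,np.degrees(np.arctan2(*(v-u)[[1,0]])))
E
```

```text
top [271 181  24  20 311] [231 164   8  14  44] [0.5146 0.0526 0.058 ] [0.5696 0.192  0.062 ] 0.14996556597429098 68.45232354213523
rail [ 0.48672164 -0.01906174  0.04      ] [0.5810556  0.22275437 0.04      ] 68.68893629624641
scene [331 199  20  13 217] [388 204   4  12  40] [0.5205 0.0533 0.058 ] [0.5759 0.1938 0.062 ] 0.1510064214389981 68.49079708552179
```

Call:
{"fn": "jog_arm", "kwargs": {"targets": [[0, 0, 0, 0, -10], [0, 0, 0, 0, -10], [0, 0, 0, 0, -10], [0, 0, 0, 0, -10], [0, 0, 0, 0, -5]], "force": 60}}

```text
time: 1.62
tcp_pos: [0.2264, -0.5556, 0.2313]
eef_rot: [-0.0, 0.832, 0.555, -0.0]
ft_force: [-0.2, 0.4, 0.4]
width: 0.001
grasp_force: 0.0
```

Call:
{"fn": "jog_arm", "kwargs": {"targets": [[0, 0.057, 0.004, 0.005, -1], [0, 0.057, 0.004, 0.005, 0], [0, 0.057, 0.004, 0.005, 0], [0, 0.057, 0.004, 0.005, 0], [0, 0.057, 0.004, 0.005, 0], [0, 0.057, 0.004, 0.01, 0], [0, 0.057, 0.004, 0.01, 0], [0, 0.057, 0.004, 0.01, 0], [0, 0.057, 0.004, 0.015, 0], [0, 0.057, 0.004, 0.015, 0], [0, 0.057, 0.004, 0.015, 0], [0, 0.057, 0.004, 0.015, 0]]}}

```text
time: 3.12
tcp_pos: [0.527, 0.0628, 0.1162]
eef_rot: [0.0, 0.828, 0.56, 0.0]
ft_force: [0.8, -0.5, 0.1]
width: -0.001
grasp_force: 0.0
```

Run:
```python
from h import *
s=telemetry.sense();t=s["tcp_pos"];q=s["eef_rot"];print(s["time"],np.round(t,4),2*np.degrees(np.arctan2(q[2],q[1])),s["ft_force"],s["joints"])
d=(np.array([.5165,.053])-t[:2]);c,sn=.3665,.9304
print("pad centre in tool x,y:",d@[c,sn],d@[sn,-c])
p=vision.snapshot("scene");im=p["image"]
cv2.imwrite("pics/c.png",cv2.resize(im[120:270,260:460],None,fx=4,fy=4,interpolation=2))
```

```text
3.125 [0.527  0.0628 0.1162] 68.17369278464648 [ 0.81881187 -0.53224449  0.10912788] [ 2.21819604e-02  2.89381222e-02  1.81015159e+00 -1.80009402e-04
  1.30157055e+00  4.03170684e-01]
pad centre in tool x,y: -0.013015303536318475 -0.006188409669378308
```

View pics/c.png

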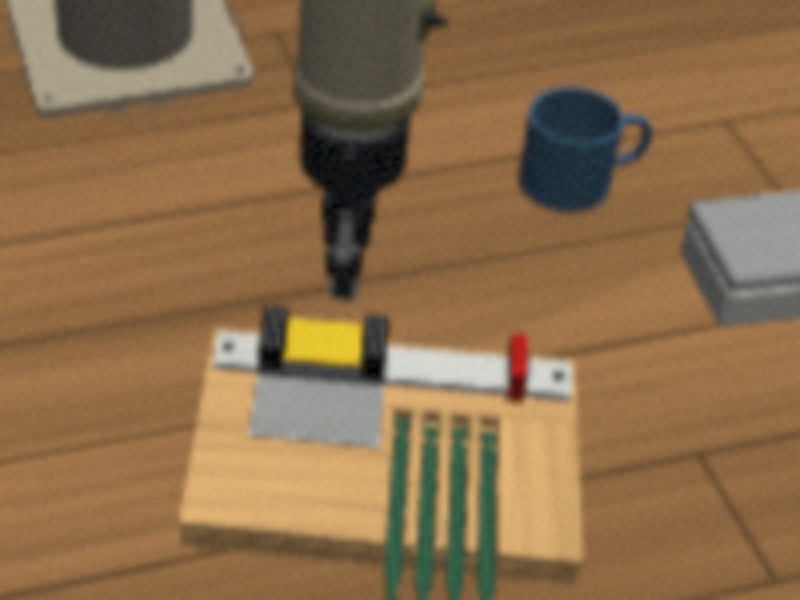

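The picture shows the shut fingertips at about (343,290), over the +y half of the pad and clear of both ridges. I'll centre them and go down.

Call:
{"fn": "jog_arm", "kwargs": {"targets": [[0, -0.003, -0.006, 0.01, 0], [0, 0, 0, 0.015, 0], [0, 0, 0, 0.015, 0], [0, 0, 0, 0.01, 0], [0, 0, 0, 0.003, 0], [0, 0, 0, 0, 0]]}}

```text
time: 3.92
tcp_pos: [0.5196, 0.0601, 0.0633]
eef_rot: [0.0, 0.828, 0.56, 0.0]
ft_force: [0.7, 0.6, 0.4]
width: -0.001
grasp_force: 0.0
```

Run:
```python
from h import *
p=vision.snapshot("scene");im=p["image"]
cv2.imwrite("pics/d.png",cv2.resize(im[140:240,290:410],None,fx=6,fy=6,interpolation=2))
s=telemetry.sense();print(s["time"],s["tcp_pos"],s["ft_force"])
```

```text
3.975 [0.5199082  0.06023031 0.0636774 ] [ 0.38400444 -0.11920462  0.4954991 ]
```

View pics/d.png

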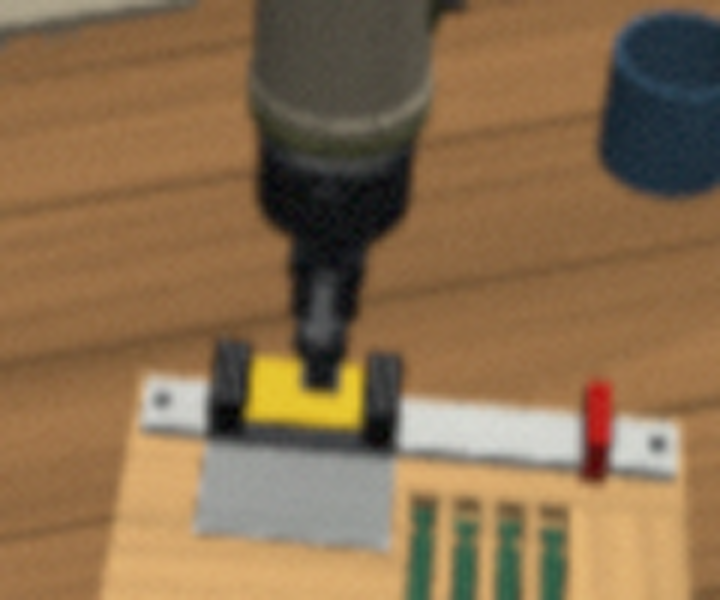

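The picture shows the fingertip over the pad at about (320,385), between the ridges with clearance on both sides. I'll press in small steps.

Call:
{"fn": "jog_arm", "kwargs": {"targets": [[0, 0, 0, 0.003, 0], [0, 0, 0, 0.002, 0], [0, 0, 0, 0.001, 0], [0, 0, 0, 0.001, 0], [0, 0, 0, 0, 0]]}}

```text
time: 4.6
tcp_pos: [0.5196, 0.0605, 0.0564]
eef_rot: [-0.0, 0.828, 0.56, 0.0]
ft_force: [-1.6, 1.0, 3.0]
width: -0.002
grasp_force: 1.1
```

Call:
{"fn": "jog_arm", "kwargs": {"targets": [[0, 0, 0, 0.001, 0], [0, 0, 0, 0.001, 0], [0, 0, 0, 0, 0]]}}

```text
time: 4.97
tcp_pos: [0.5197, 0.0605, 0.0545]
eef_rot: [0.0, 0.828, 0.56, 0.0]
ft_force: [-1.9, 1.5, 5.4]
width: -0.002
grasp_force: 2.7
```

Call:
{"fn": "jog_arm", "kwargs": {"targets": [[0, 0, 0, 0.001, 0], [0, 0, 0, 0.001, 0], [0, 0, 0, 0, 0]]}}

```text
time: 5.35
tcp_pos: [0.5197, 0.0605, 0.0526]
eef_rot: [0.0, 0.828, 0.56, 0.0]
ft_force: [-3.4, 1.5, 7.2]
width: 0.002
grasp_force: 3.2
```

Call:
{"fn": "jog_arm", "kwargs": {"targets": [[0, 0.003, 0, 0, 0], [0, 0.003, 0, 0, 0], [0, 0.003, 0, 0, 0], [0, 0.003, 0, 0, 0], [0, 0.003, 0, 0, 0], [0, 0.003, 0, 0, 0], [0, 0, 0, 0, 0]]}}

```text
time: 6.22
tcp_pos: [0.5264, 0.0775, 0.0527]
eef_rot: [-0.0, 0.828, 0.56, 0.0]
ft_force: [-3.5, 1.4, 6.1]
width: 0.004
grasp_force: 3.2
```

Run:
```python
from h import *
p=vision.snapshot("scene");im=p["image"]
y,s=yellow(p);r,_=red(p);print(y,s,r)
q=nets.landmark_of("keeper_nose",p)[:1];print([ (np.round(a["location"],4),a["p"]) for a in q])
cv2.imwrite("pics/e.png",cv2.resize(im[140:240,290:410],None,fx=6,fy=6,interpolation=2))
```

```text
[345.83606557 207.36065574] [337 201  20  13 183] [389.325 208.775]
[(array([0.5434, 0.1192, 0.0577]), 0.88)]
```

View pics/e.png

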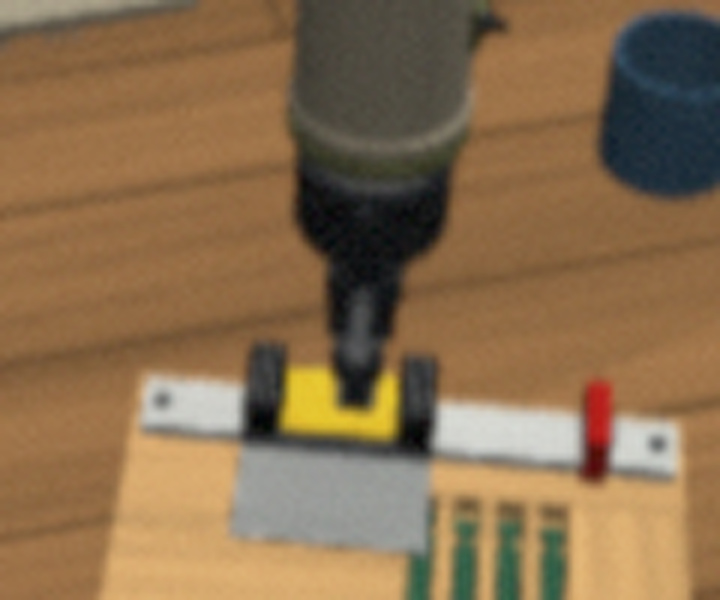

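The picture shows the keeper moving with the fingertip on the depressed pad, about 18 mm along (leading edge now about (435,440), stop at (597,430)). I'll carry on.

Call:
{"fn": "jog_arm", "kwargs": {"targets": [[0, 0.004, 0, 0, 0], [0, 0.006, 0, 0, 0], [0, 0.006, 0, 0, 0], [0, 0.006, 0, 0, 0], [0, 0.006, 0, 0, 0], [0, 0.006, 0, 0, 0], [0, 0.006, 0, 0, 0], [0, 0.006, 0, 0, 0], [0, 0.006, 0, 0, 0], [0, 0.006, 0, 0, 0], [0, 0.004, 0, 0, 0], [0, 0, 0, 0, 0]]}}

```text
time: 7.82
tcp_pos: [0.5492, 0.1354, 0.0525]
eef_rot: [-0.0, 0.828, 0.561, 0.0]
ft_force: [-4.0, 1.9, 7.2]
width: 0.001
grasp_force: 3.2
```

Run:
```python
from h import *
p=vision.snapshot("scene");im=p["image"]
q=nets.landmark_of("keeper_nose",p)[:1];print([ (np.round(a["location"],4),a["p"]) for a in q])
cv2.imwrite("pics/f.png",cv2.resize(im[140:240,310:430],None,fx=6,fy=6,interpolation=2))
```

```text
[(array([0.5658, 0.179 , 0.0555]), 0.58)]
```

View pics/f.png

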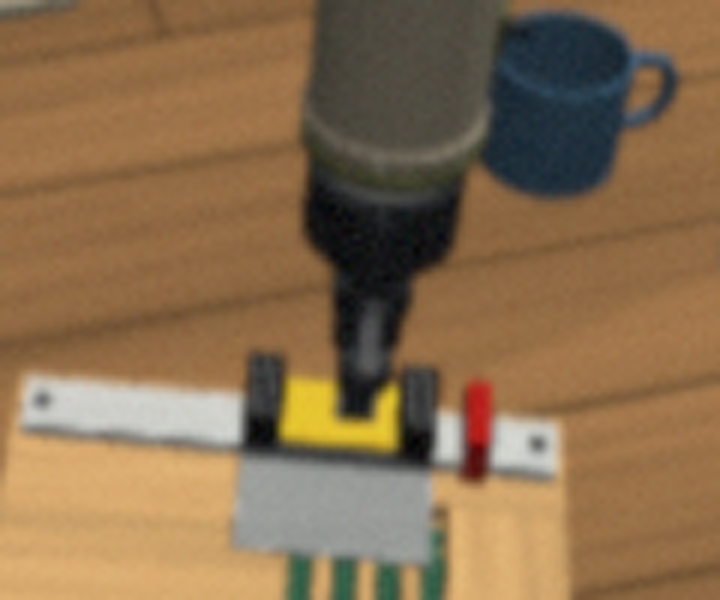

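The picture shows the nose at about x=435 and the stop's face at about x=466, so roughly 15 mm is left. I'll slow down.

Call:
{"fn": "jog_arm", "kwargs": {"targets": [[0, 0.003, 0, 0, 0], [0, 0.003, 0, 0, 0], [0, 0.002, 0, 0, 0], [0, 0.002, 0, 0, 0], [0, 0.001, 0, 0, 0], [0, 0, 0, 0, 0]]}}

```text
time: 8.68
tcp_pos: [0.5531, 0.1453, 0.0525]
eef_rot: [-0.0, 0.828, 0.56, -0.0]
ft_force: [-3.7, 2.1, 6.7]
width: -0.006
grasp_force: 3.2
```

Call:
{"fn": "jog_arm", "kwargs": {"targets": [[0, 0.001, 0, 0, 0], [0, 0.001, 0, 0, 0], [0, 0.001, 0, 0, 0], [0, 0, 0, 0, 0]]}}

```text
time: 9.18
tcp_pos: [0.5541, 0.1481, 0.0525]
eef_rot: [-0.0, 0.828, 0.56, -0.0]
ft_force: [-4.7, 1.2, 6.5]
width: -0.001
grasp_force: 3.2
```

Call:
{"fn": "jog_arm", "kwargs": {"targets": [[0, 0.001, 0, 0, 0], [0, 0.001, 0, 0, 0], [0, 0.001, 0, 0, 0], [0, 0, 0, 0, 0]]}}

```text
time: 9.68
tcp_pos: [0.5554, 0.1498, 0.0524]
eef_rot: [0.0, 0.828, 0.56, -0.001]
ft_force: [-3.4, -3.3, 6.4]
width: 0.002
grasp_force: 3.2
```

Call:
{"fn": "jog_arm", "kwargs": {"targets": [[0, 0.001, 0, 0, 0], [0, 0.001, 0, 0, 0], [0, 0.001, 0, 0, 0], [0, 0, 0, 0, 0]]}}

```text
time: 10.18
tcp_pos: [0.557, 0.1524, 0.0527]
eef_rot: [0.001, 0.828, 0.56, -0.0]
ft_force: [-2.5, -4.4, 7.5]
width: 0.001
grasp_force: 3.2
```

Run:
```python
from h import *
p=vision.snapshot("scene");im=p["image"]
cv2.imwrite("pics/g.png",cv2.resize(im[180:230,340:420],None,fx=9,fy=9,interpolation=2))
```

```text
(no output)
```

View pics/g.png

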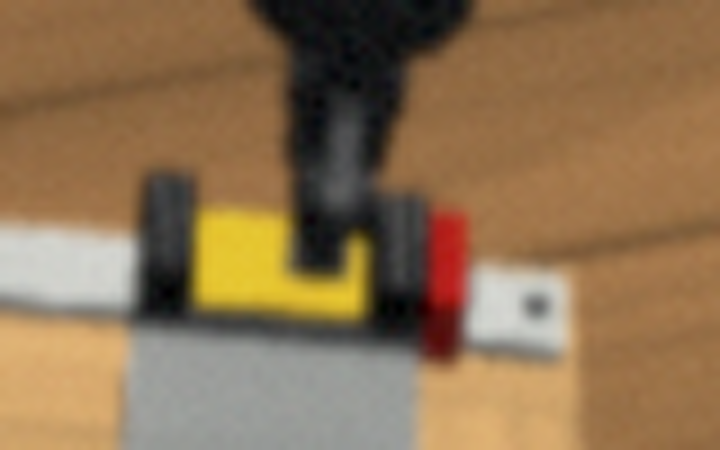

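The picture shows the keeper's nose touching the red stop at about (428,250). The along-rail force has risen to about 5 N while the finger slips on the pad. I'll lift straight up.

Call:
{"fn": "jog_arm", "kwargs": {"targets": [[0, 0, 0, -0.002, 0], [0, 0, 0, -0.003, 0], [0, 0, 0, -0.005, 0], [0, 0, 0, -0.01, 0], [0, 0, 0, -0.02, 0], [0, 0, 0, -0.03, 0], [0, 0, 0, -0.04, 0], [0, 0, 0, -0.04, 0], [0, 0, 0, 0, 0], [0, 0, 0, 0, 0]]}}

```text
time: 11.48
tcp_pos: [0.5569, 0.1533, 0.2031]
eef_rot: [0.0, 0.828, 0.56, 0.001]
ft_force: [0.5, -1.0, -0.5]
width: -0.003
grasp_force: 0.0
```

Run:
```python
from h import *
p=vision.snapshot("scene");im=p["image"]
cv2.imwrite("pics/i.png",cv2.resize(im[170:250,320:420],None,fx=7,fy=7,interpolation=2))
s=telemetry.sense();print(s["time"],s["tcp_pos"],s["ft_force"])
```

```text
11.525 [0.55632992 0.15318589 0.20196452] [-0.47681117 -0.00384057 -0.18342827]
```

View pics/i.png

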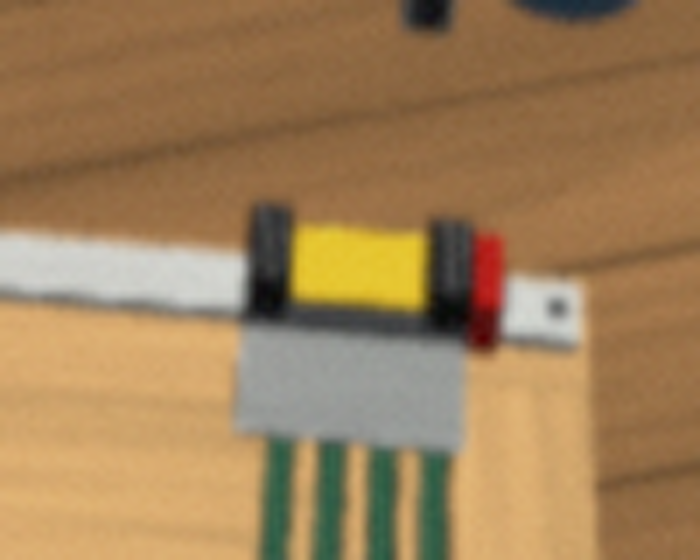

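The picture shows the keeper against the stop at about (472,270), the pad back up, the plate over all four pegs, and the gripper clear above. I'm handing the job in.

```bash
python3 -c "
from workcell import job
print(job.close_job())"
```

```text
the job is handed in; nothing more can be done
None
```

The keeper was slid with its pad held down until it met the red stop, the pad sprang back up, the plate covers all four pegs, and the job was handed in at about 11.5 s with the gripper clear; I don't have the judge's result.

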